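# Pop and snap the square tea caddy

## Robot

A 6-joint arm with a two-finger parallel gripper is mounted at the origin on the work surface. World frame = base frame: x ahead of the robot, y to its left, z up, the work surface at z = 0. Lengths are in m, angles in rad, forces in N, time in s.
With the tool pointing down it reaches from about 0.35 to 0.975 m from the base axis. Payload 4.9 kg.
Tool frame: the origin (TCP) lies on the centre line of the jaws, within the pads' length; the fingertips stand 8 mm ahead of it and the grasp point (between the pads) lies 11 mm behind it; z points along the fingers, x is the direction in which the jaws open and shut, and the axes are right-handed (so a half turn about z gives the same grasp; the last joint's range is limited). The gripper opens to 85 mm and grips with 20 to 120 N. Pads are 22 mm wide; open, the fingers measure 114 mm over their backs; the gripper's body (76 mm by 85 mm) begins 54 mm behind the grasp point. The pads swing forward as they close: fully open they stand 13 mm farther back than shut.
Start: joints at [1.167, 0.053, 1.613, -0, 1.476, -0.119], TCP at [0.176, 0.6, 0.239] pointing down, gripper open.
Joint ranges: [-3.01, 3.01], [-1.01, 2.22], [0.06, 2.58], [-1.02, 4.17], [0.09, 2.62], [-3.14, 3.14]. Speed limits (rad/s): [2.57, 2.57, 3.14, 3.14, 3.14, 3.14].

## Interface

Orientations are given as [roll, pitch, yaw] about the fixed x, y, z axes, in that order (R = Rz(yaw) Ry(pitch) Rx(roll)).
In Python, from bench import ctrl gives the robot as it stands.
- The arm moves only by the tool step_arm, never from a script. Its arguments are lists of equal length, an entry for each row: "delta_rot": the turn, a rotation vector about the tool's x, y, z in rad, a list of three; "offset": the shift along the tool's x, y, z in mm, a list of three; "claw": the finger opening in mm, from 0 to 85.4. In form: {"delta_rot": [[rx, ry, rz], ...], "offset": [[x, y, z], ...], "claw": [claw, ...]}. A call has 1 to 12 rows; each row shifts and turns the commanded pose from where the row before left it, along the tool's axes as they then stand; what a row does not reach is not made up. A row lasts 1/12 s, in which the tool goes at most 41.7 mm and 7.16 degrees, less where a joint would pass 70% of its speed; a pose out of reach is approached as far as the arm can. A call with a gripper value outside its range is refused whole. The fingers move at their own pace and stop on an object; "newtons" is the grip in N (left out, the last holds). Time passes only in rows, so rows that do not move let the fingers close. It gives the time, the measured TCP pose, the force and the opening at its end, in the units of the state.
- ctrl.observe(): the state, without advancing time (a new reading comes with each control period).
- ctrl.read_camera(name): name is "scene" or "top"; returns (picture, depth): 480x640x3 uint8, red, green, blue; 480x640 float32, m along the optical axis (not along the pixel's ray), 0 where there is no reading.
- ctrl.get_calibration(name): a dict with "fovy" (degrees; the focal length in pixels is half the picture's height over the tangent of half this angle, whatever the lens; pixels are square), "cx", "cy" (the principal point, pixels), "k1" (the pictures are not rectified: a ray, as slopes to the right and down, at radius r is drawn at 1 + k1 r^2 times it, then the intrinsics apply), "world_to_cam" (4x4, takes a point from world to camera coordinates). Camera axes: x right, y up, looking along -z (the intrinsics and any distortion apply to the point x, -y, -z); pixel columns grow to the right and rows downward; lengths in m; the calibration is good to about 2 mm. A picture is of the moment at which its call begins. get_calibration takes no time and is no camera call.
- ctrl.job_done(): hands the job in, once; it reports no verdict.
Trained networks look in the newest picture that a camera, given by its name, has taken for a name from the list of things; names that differ only in an ending like _2 or _b are one class to them, and where a whole thing is asked for, a point or a joint stands for the part that bears it (a point fixed in the world has none). Each returns a list of dicts, best first, with "p" (0 to 1); they miss things now and then, are a little off and sometimes report something else, mostly with a low value. They report only what shows in the picture. A call takes as long as a camera call.
- ctrl.trace(camera, query): "mask" (480x640 bool, what is visible of it) and "rect" ([centre column, centre row, width, height] in pixels, round what is visible of it).
- ctrl.landmark_of(camera, query): "point" ([row, column] in pixels: a listed point, or the origin of a listed thing).
The state is a dict: "time": time; "joints": joint angles; "dq": joint speeds; "joint_torque": joint torques, N m; "eef_pos": TCP position; "eef_rot": TCP orientation; "force": force on the tool from outside, world axes, zero at the start; "wrist_torque": the same for the moment, N m; "grip_width": finger opening in m.
Only numpy, scipy, OpenCV 4.12 (cv2) and the standard library are available. Lean on these libraries where they do the work, as an engineer would, in place of code of your own. Each camera call takes 0.05 s, during which the arm holds its last target. There are 200 camera calls.

## Task

I want to see how much tea is left in the square caddy on the lazy Susan: press the thumb latch on its front so that its sprung lid pops open, leave the lid standing open for about three seconds, then push it down until it snaps shut and stays shut. Do not open the round caddy with the same kind of latch.

Things in the scene. Friction and masses are not known exactly. Their poses are not given: they have to be found in the camera images.
- square_caddy: Square ceramic caddy 84x84 mm, 90 high, wooden flip lid. Origin: centre of its underside; x to its back (hinge), y along its front, z up. Fixed on a 26 mm high turntable (320 mm across, does not turn) beside two round caddies in any order, one with the same latch, one with a knob, and a 52 mm honey pot. Hinge line: level, along y, at x 42, z 91 mm. Latch on the front, roughly facing the robot.
- square_pad (a point): Press point on top of its steel thumb pad: caddy x -76, z 84 mm. Pad is level, 28 mm wide, ends 15 mm outwards of this point. About 5 N straight down; lid is free at 7 mm down, end stop at 12 mm, springs back. Its hook, 19 to 22 mm inwards of the point, stands 19 mm above the pad and tips outwards up to 7 mm as pressed. Site axes at rest as the caddy's.
- square_lid_edge (a point): Middle of the lid's free front edge, on the outer (top) face; moves with the lid. Lid 86x86x7 mm. Shut: 86 mm before the hinge line, 7.5 above. Popped open: 50 before, 71 above. To shut, push the outer face from above, moving down and forward with it (straight down it may jam by friction): 1 to 3 N moves it, about 10 N on the front half snaps it past the hook; let go earlier and it springs open.
- square_lid (a joint): Angle of the square caddy's lid, rad: 0 shut (up to 0.02 when latched), 0.87 popped fully open. A light spring opens it within about half a second once the latch lets go.
- round_lid (a joint): Angle of the lid of the round flip-lid caddy (84 mm across, same latch), rad: 0 shut, 0.87 open. It must stay shut.

How it is judged:
On the way:
1. the square caddy's lid stands popped open (beyond 0.65 rad) for two seconds (value of joint square_lid above 0.65 rad), for 2 s.
At the end, for the whole second after the job is handed in: The square caddy's lid is shut and latched again (within 0.04 rad, about 3 mm at its front edge) and stays so by itself; the round flip-lid caddy is shut (within 0.04 rad) (value of joint each of square_lid, round_lid below 0.04 rad); the robot touches nothing.
It fails at once if the round flip-lid caddy was opened (value of joint round_lid above 0.2 rad).
It also fails if it takes over 42 s, if anything falls off the work surface, if the arm or the gripper's body presses on something with over 40 N, if the wrist force passes 120 N, or if a joint passes its speed limit or range.

## Working session

There is one attempt and no reset: what is moved stays moved. The work goes in short steps, Python scripts to look and compute and a tool call to move; the robot and the scene stay as the last step left them, time stands still between calls to the robot, and variables do not carry over. Pictures are saved under pics/ and viewed, about 8 in all and at most 12, crops included, and the job is handed in when it is done.

Besides the shell and the picture viewer there is one more tool, called after "Emit:" as name(argument=value, ...) on one line, values as JSON. step_arm: Moves the arm, as the interface text tells. Its arguments: {"type":"object","properties":{"delta_rot":{"type":"array","items":{"type":"array","items":{"type":"number"}}},"offset":{"type":"array","items":{"type":"array","items":{"type":"number"}}},"claw":{"type":"array","items":{"type":"number"}},"newtons":{"type":"number"}},"required":["delta_rot","offset","claw"]}

```bash
mkdir -p pics; cat > h.py <<'E'
import numpy as np, cv2
from bench import ctrl
from scipy.spatial.transform import Rotation as R
def cal(n):
    c=ctrl.get_calibration(n); f=240/np.tan(np.radians(c["fovy"])/2)
    return c,f
def pix2w(n,row,col,d):
    c,f=cal(n)
    K=np.array([[f,0,c["cx"]],[0,f,c["cy"]],[0,0,1]])
    row=np.atleast_1d(row).astype(float);col=np.atleast_1d(col).astype(float)
    u=cv2.undistortPoints(np.stack([col,row],-1)[:,None],K,np.array([c["k1"],0,0,0.]))[:,0]
    P=np.stack([u[:,0]*d,-u[:,1]*d,-np.ones(len(u))*d,np.ones(len(u))])
    return (np.linalg.inv(c["world_to_cam"])@P)[:3].T
def w2pix(n,P):
    c,f=cal(n); p=(np.array(c["world_to_cam"])@np.append(P,1))[:3]
    x,y=p[0]/-p[2],-p[1]/-p[2]; s=1+c["k1"]*(x*x+y*y)
    return c["cy"]+f*y*s,c["cx"]+f*x*s,-p[2]
E
cat > a.py <<'E'
from h import *
for n in ("scene","top"):
    im,d=ctrl.read_camera(n); np.save(f"pics/{n}_d.npy",d)
    cv2.imwrite(f"pics/{n}0.png",im[:,:,::-1])
    c,f=cal(n); print(n,f,c["k1"],np.linalg.inv(c["world_to_cam"])[:3].round(3).tolist())
    for q in ("square_caddy","square_pad","square_lid_edge"):
        for r in ctrl.landmark_of(n,q)[:3]:
            i,j=np.array(r["point"]).round().astype(int)
            dd=d[i,j] if 0<=i<480 and 0<=j<640 else 0
            print(q,round(r["p"],2),r["point"],pix2w(n,i,j,dd).round(4))
    for q in ("square_caddy","square_lid","round_lid"):
        for r in ctrl.trace(n,q)[:3]:
            m=r["mask"]&(d>0); ys,xs=np.nonzero(m); W=pix2w(n,ys,xs,d[m])
            print(q,round(r["p"],2),np.round(r["rect"]),np.median(W,0).round(3),np.percentile(W,[2,98],axis=0).round(3).tolist())
print(ctrl.observe())
E
python3 a.py
```

```text
scene 502.80815838186805 0.030242139671771185 [[-0.566, -0.482, 0.669, 1.024], [0.824, -0.315, 0.471, 0.362], [-0.016, 0.817, 0.576, 0.505]]
square_caddy 0.7 [326.0, 267.7] [[0.6964 0.0521 0.0724]]
square_pad 0.54 [247.6, 289.9] [[0.5908 0.0078 0.109 ]]
square_lid_edge 0.94 [254.4, 274.6] [[0.6267 0.0115 0.1223]]
square_caddy 0.57 [262. 297.  93. 117.] [0.687 0.035 0.106] [[0.585, -0.02, 0.026], [0.711, 0.069, 0.125]]
round_lid 0.61 [363. 232.  65.  38.] [0.519 0.08  0.123] [[0.475, 0.04, 0.119], [0.556, 0.118, 0.125]]
top 517.3273503698125 -0.09160664837097647 [[0.029, 0.988, -0.152, 0.505], [-1.0, 0.029, -0.001, 0.02], [0.003, 0.152, 0.988, 0.753]]
square_caddy 0.81 [219.0, 324.1] [[0.64   0.0233 0.1249]]
square_pad 0.7 [263.2, 339.3] [[0.5872 0.003  0.1119]]
square_lid_edge 0.72 [235.8, 334.0] [[0.6194 0.0103 0.1227]]
square_caddy 0.66 [327. 222.  83. 112.] [0.649 0.016 0.125] [[0.579, -0.025, 0.028], [0.706, 0.064, 0.128]]
square_lid 0.79 [325. 206.  76.  79.] [0.657 0.02  0.126] [[0.614, -0.024, 0.123], [0.702, 0.064, 0.128]]
square_lid 0.7 [326. 223.  82. 114.] [0.648 0.015 0.125] [[0.58, -0.024, 0.048], [0.704, 0.063, 0.128]]
round_lid 0.96 [276. 321.  73.  73.] [0.513 0.077 0.126] [[0.474, 0.038, 0.121], [0.553, 0.115, 0.128]]
{'time': 0.7, 'joints': array([ 1.16700990e+00,  5.27010865e-02,  1.61286893e+00,  4.92728642e-07,
        1.47603274e+00, -1.18979646e-01]), 'dq': array([-0.00180681,  0.00010729,  0.00076571,  0.0003428 ,  0.00270992,
       -0.00034037]), 'joint_torque': array([-4.54786493e-05, -3.93551517e+01, -3.70366824e+01, -3.06980144e-05,
        4.22680032e-04,  1.98475851e-05]), 'eef_pos': array([0.17558906, 0.59981283, 0.23932148]), 'eef_rot': array([-3.14159097e+00,  9.97809641e-06,  1.28598950e+00]), 'force': array([-0.52976662,  0.94048869,  0.65945228]), 'wrist_torque': array([ 0.03923403, -0.00385699,  0.00473024]), 'grip_width': 0.08539577363798521}
```

```bash
python3 - <<'E'
from h import *
d=np.load("pics/top_d.npy"); r=[x for x in ctrl.trace("top","square_lid")][0]
m=r["mask"]&(d>0)
ys,xs=np.nonzero(m); W=pix2w("top",ys,xs,d[m]); k=W[:,2]>.12
print(W[k].mean(0), cv2.minAreaRect((W[k][:,:2]*1000).astype(np.float32)))
# pad heights around
ys,xs=np.mgrid[150:300,260:400]; ys,xs=ys.ravel(),xs.ravel(); W=pix2w("top",ys,xs,d[ys,xs])
k=(abs(W[:,2]-.11)<.006)&(abs(W[:,0]-.588)<.035)&(abs(W[:,1]-.003)<.04); print(k.sum(),W[k].mean(0),cv2.minAreaRect((W[k][:,:2]*1000).astype(np.float32)))
im=cv2.imread("pics/top0.png"); cv2.imwrite("pics/topc.png",cv2.resize(im[120:380,200:460],(600,600)))
im=cv2.imread("pics/scene0.png"); cv2.imwrite("pics/scc.png",cv2.resize(im[160:400,180:460],None,fx=2.5,fy=2.5))
E
```

```text
[0.65779025 0.02008898 0.1255074 ] ((658.6608276367188, 19.927536010742188), (89.09733581542969, 86.1874771118164), 14.004938125610352)
722 [0.59291269 0.00421067 0.11086336] ((593.7626342773438, 12.967695236206055), (47.722389221191406, 50.51481628417969), 12.527810096740723)
```

View pics/topc.png

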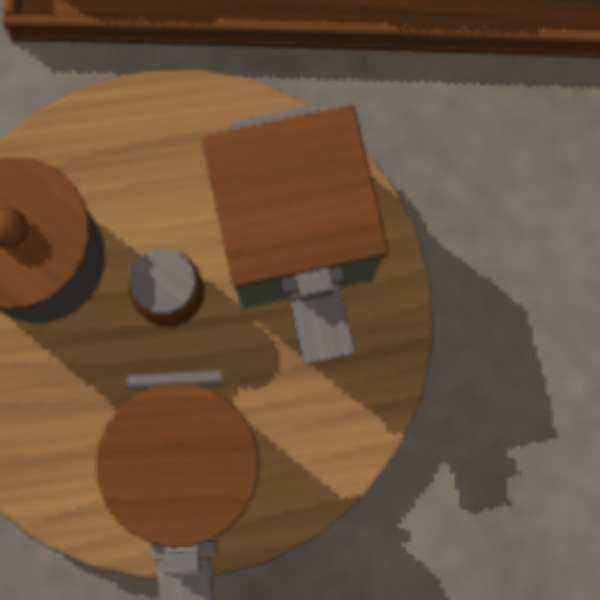

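View pics/scc.png

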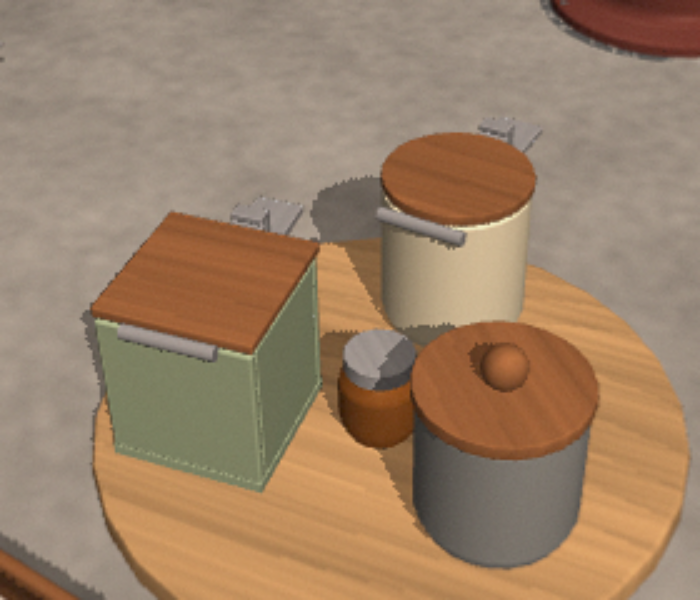

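The square caddy's yaw is about 14°, and both cameras put its pad near (0.586, 0.002, 0.110). The round flip-lid caddy is at (0.513, 0.077), with its latch facing −x. I'll approach with the gripper shut and the jaw axis along caddy y.

Emit:
step_arm(delta_rot=[[0,0,0],[0,0,0],[0,0,0],[0,0,0],[0,0,0],[0,0,0],[0,0,0],[0,0,0],[0,0,0],[0,0,0],[0,0,0],[0,0,0]], offset=[[-25.6,31.05,0],[-25.6,31.05,0],[-25.6,31.05,0],[-25.6,31.05,0],[-25.6,31.05,0],[-25.6,31.05,0],[-25.6,31.05,0],[-25.6,31.05,0],[-25.6,31.05,0],[-25.6,31.05,0],[-25.6,31.05,0],[-25.6,31.05,0]], claw=[0,0,0,0,0,0,0,0,0,0,0,0])

```text
time: 1.75
eef_pos: [0.4477, 0.1985, 0.2397]
eef_rot: [3.141, -0.001, 1.286]
force: [0.7, 0.4, 0.2]
grip_width: -0.0005
```

Emit:
step_arm(delta_rot=[[0,0,0],[0,0,0],[0,0,0],[0,0,0],[0,0,0],[0,0,0],[0,0,-0.088],[0,0,-0.088],[0,0,-0.088],[0,0,-0.088],[0,0,-0.088],[0,0,-0.088]], offset=[[-25.6,31.05,0],[-25.6,31.05,0],[-25.6,31.05,0],[-25.6,31.05,0],[-25.6,31.05,0],[-25.6,31.05,0],[0,0,10],[0,0,10],[0,0,10],[0,0,10],[0,0,10],[0,0,10]], claw=[0,0,0,0,0,0,0,0,0,0,0,0])

```text
time: 2.75
eef_pos: [0.5826, 0.0004, 0.1789]
eef_rot: [3.141, 0.0, 1.818]
force: [0.3, -0.0, -0.1]
grip_width: 0.0001
```

Emit:
step_arm(delta_rot=[[0,0,0],[0,0,0],[0,0,0],[0,0,0]], offset=[[0,0,15],[0,0,15],[0,0,15],[0,0,5]], claw=[0,0,0,0])

```text
time: 3.08
eef_pos: [0.581, 0.0007, 0.1266]
eef_rot: [-3.138, -0.001, 1.814]
force: [-0.2, 0.1, -0.1]
grip_width: -0.0001
```

```bash
cat > v.py <<'E'
import sys
from h import *
o=[]
for n,(r,c) in (("scene",(170,200)),("top",(170,250))):
    im,d=ctrl.read_camera(n); o.append(cv2.resize(im[r:r+150,c:c+150,::-1],(400,400)))
cv2.imwrite(sys.argv[1],np.hstack(o)); s=ctrl.observe(); print(s["time"],s["eef_pos"],s["force"])
E
python3 v.py pics/n1.png
```

```text
3.1833 [0.5816104  0.00066413 0.12796568] [-0.84398665 -0.32067321  0.64236932]
```

View pics/n1.png

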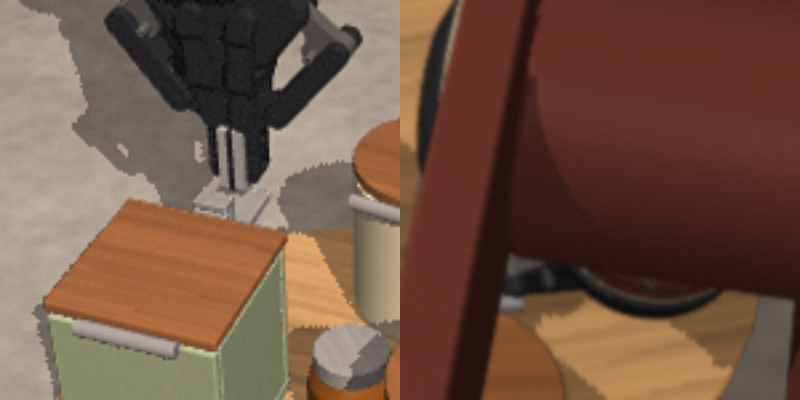

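The fingertips hang just above the square caddy's pad, in front of the hook (left half, about (235,190)). The top view is blocked by the arm. Now pressing.

Emit:
step_arm(delta_rot=[[0,0,0],[0,0,0],[0,0,0],[0,0,0],[0,0,0],[0,0,0]], offset=[[0,0,4],[0,0,4],[0,0,4],[0,0,4],[0,0,3],[0,0,0]], claw=[0,0,0,0,0,0])

```text
time: 3.68
eef_pos: [0.5827, 0.0004, 0.1106]
eef_rot: [3.141, 0.001, 1.814]
force: [-1.9, -1.2, 5.4]
grip_width: -0.0001
```

Emit:
step_arm(delta_rot=[[0,0,0],[0,0,0],[0,0,0],[0,0,0]], offset=[[0,0,1.5],[0,0,1.5],[0,0,0],[0,0,0]], claw=[0,0,0,0])

```text
time: 4.02
eef_pos: [0.5829, 0.0004, 0.1084]
eef_rot: [3.141, 0.001, 1.814]
force: [-2.8, -0.4, 5.8]
grip_width: -0.0001
```

```bash
python3 v.py pics/n2.png
```

```text
4.1167 [5.82935372e-01 3.63390611e-04 1.08442061e-01] [-3.01650855 -0.54148761  6.61437453]
```

View pics/n2.png

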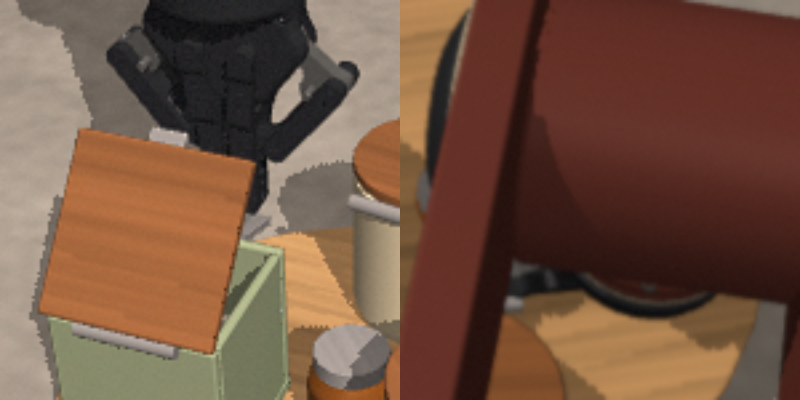

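The lid has popped open and the round caddy is shut. I'll back off straight up and leave it open while I move over behind it.

Emit:
step_arm(delta_rot=[[0,0,0],[0,0,0],[0,0,0],[0,0,0],[0,0,0],[0,0,0],[0,0,0],[0,0,0],[0,0,0],[0,0,0],[0,0,0],[0,0,0]], offset=[[0,-3,-10],[0,0,-30],[0,0,-40],[0,0,-40],[0,0,-6],[0,0,0],[0,0,0],[0,25,0],[0,25,0],[0,25,0],[0,23,0],[0,0,0]], claw=[0,0,0,0,0,0,0,0,0,0,0,0])

```text
time: 5.12
eef_pos: [0.6756, 0.0242, 0.2288]
eef_rot: [-3.137, -0.002, 1.815]
force: [-0.9, -0.5, -1.4]
grip_width: 0.0
```

Emit:
step_arm(delta_rot=[[0,0,0],[0,0,0],[0,0,0],[0,0,0],[0,0,0],[0,0,0],[0,0,0],[0,0,0],[0,0,0],[0,0,0],[0,0,0],[0,0,0]], offset=[[0,0,0],[0,0,0],[0,0,0],[0,0,0],[0,0,0],[0,0,0],[0,0,0],[0,0,0],[0,0,0],[0,0,0],[0,0,0],[0,0,0]], claw=[0,0,0,0,0,0,0,0,0,0,0,0])

```text
time: 6.12
eef_pos: [0.6747, 0.0234, 0.2333]
eef_rot: [3.142, -0.0, 1.814]
force: [0.3, 0.6, 0.1]
grip_width: -0.0001
```

```bash
python3 v.py pics/n3.png; python3 - <<'E'
from h import *
im,d=ctrl.read_camera("scene"); r=ctrl.trace("scene","square_lid")
for q in r[:2]:
    m=cv2.erode(q["mask"].astype(np.uint8),np.ones((5,5)))>0; m&=d>0
    ys,xs=np.nonzero(m); W=pix2w("scene",ys,xs,d[m]); c=np.median(W,0); W=W[np.linalg.norm(W-c,axis=1)<.06]
    n=np.linalg.svd(W-W.mean(0),full_matrices=0)[2][2]; print(q["p"],c,n*np.sign(n[2]),"angle",np.arccos(abs(n[2])))
for e in ctrl.landmark_of("scene","square_lid_edge")[:2]: print(e)
g=np.array([.6593,.0202,.026]);X=np.array([.970,.242,0]);p=g-.008*X+[0,0,.162];print("expected edge",p,w2pix("scene",p))
E
```

```text
6.2167 [0.67473247 0.02343821 0.23327149] [-0.5753124  -0.58444404 -0.6546694 ]
0.84 [0.68010672 0.02638286 0.15417167] [0.74126549 0.1833616  0.64568103] angle 0.8688815151239855
{'point': [223.6, 258.8], 'p': 0.61}
expected edge [0.65154  0.018264 0.188   ] (np.float64(221.32351908419855), np.float64(262.5725491875777), np.float64(0.5937080218517204))
```

View pics/n3.png

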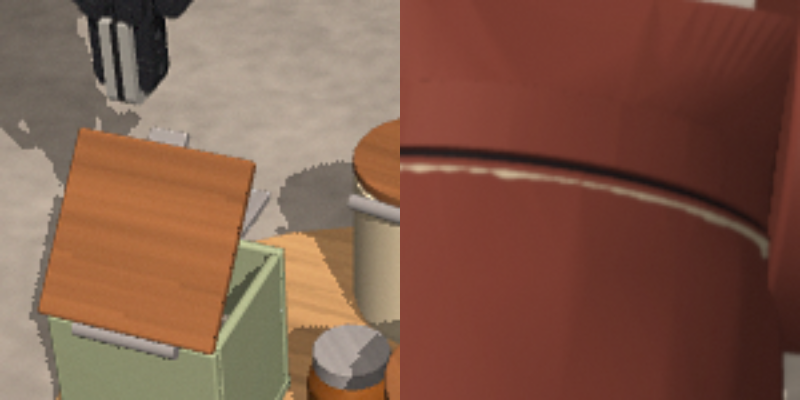

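The lid is open at 0.869 rad (plane fit), and its yaw and position match the model to about 1 mm. Nothing is near it in this view. I'll wait a little and descend to just above the outer face.

Emit:
step_arm(delta_rot=[[0,0,0],[0,0,0],[0,0,0],[0,0,0],[0,0,0],[0,0,0],[0,0,0],[0,0,0],[0,0,0],[0,0,0]], offset=[[0,0,0],[0,0,0],[0,0,0],[0,0,0],[0,-4.7,15],[0,0,12],[0,0,9],[0,0,4],[0,0,2],[0,0,0]], claw=[0,0,0,0,0,0,0,0,0,0])

```text
time: 7.2
eef_pos: [0.6699, 0.0224, 0.1905]
eef_rot: [-3.14, -0.0, 1.814]
force: [-0.1, 0.0, 0.3]
grip_width: -0.0
```

Emit:
step_arm(delta_rot=[[0,0,0],[0,0,0],[0,0,0],[0,0,0],[0,0,0],[0,0,0],[0,0,0],[0,0,0]], offset=[[0,0,4],[0,-5,5],[0,-4.8,5],[0,-3.7,4.2],[0,-3.7,4.2],[0,-3,4.7],[0,-3,4.7],[0,0,0]], claw=[0,0,0,0,0,0,0,0])

```text
time: 7.87
eef_pos: [0.6465, 0.0165, 0.1579]
eef_rot: [-3.14, -0.001, 1.814]
force: [-0.3, -1.0, 0.5]
grip_width: 0.0
```

Emit:
step_arm(delta_rot=[[0,0,0],[0,0,0],[0,0,0],[0,0,0],[0,0,0]], offset=[[0,-2.3,5],[0,-2.3,5],[0,-1.5,5],[0,-1.5,5],[0,0,0]], claw=[0,0,0,0,0])

```text
time: 8.28
eef_pos: [0.6404, 0.0149, 0.139]
eef_rot: [3.141, 0.0, 1.814]
force: [2.3, 0.4, 2.2]
grip_width: -0.0001
```

```bash
python3 v.py pics/n4.png
```

```text
8.3833 [0.64059342 0.01492014 0.13976823] [ 1.09031629 -0.27571643  3.93413547]
```

View pics/n4.png

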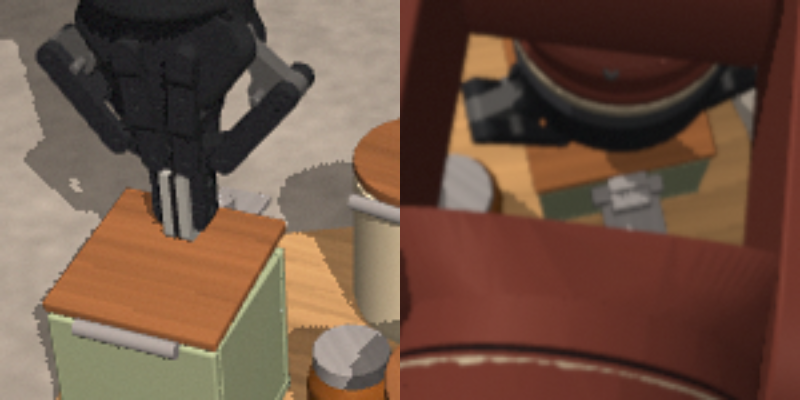

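The lid is about 0.1 rad from shut with the fingertips on its front half. I'll push it home.

Emit:
step_arm(delta_rot=[[0,0,0],[0,0,0],[0,0,0],[0,0,0],[0,0,0]], offset=[[0,-0.5,2.5],[0,0,2],[0,0,2],[0,0,2],[0,0,0]], claw=[0,0,0,0,0])

```text
time: 8.8
eef_pos: [0.6397, 0.0147, 0.1323]
eef_rot: [-3.141, 0.0, 1.814]
force: [-2.5, -0.3, 6.7]
grip_width: -0.0002
```

Emit:
step_arm(delta_rot=[[0,0,0],[0,0,0],[0,0,0],[0,0,0]], offset=[[0,0,1],[0,0,1],[0,0,0.5],[0,0,0]], claw=[0,0,0,0])

```text
time: 9.13
eef_pos: [0.6397, 0.0146, 0.1317]
eef_rot: [-3.141, 0.0, 1.814]
force: [-8.4, 0.4, 15.7]
grip_width: 0.0001
```

The lid is on a hard stop: 15.7 N with only 0.6 mm of motion. Letting go and looking.

Emit:
step_arm(delta_rot=[[0,0,0],[0,0,0],[0,0,0],[0,0,0],[0,0,0],[0,0,0],[0,0,0],[0,0,0],[0,0,0],[0,0,0],[0,0,0],[0,0,0]], offset=[[0,0,-5],[0,0,-10],[0,0,-25],[0,0,-30],[0,0,-30],[0,0,-10],[0,0,0],[0,0,0],[0,0,0],[0,0,0],[0,0,0],[0,0,0]], claw=[0,0,0,0,0,0,0,0,0,0,0,0])

```text
time: 10.13
eef_pos: [0.6391, 0.0148, 0.2367]
eef_rot: [-3.139, -0.001, 1.814]
force: [1.1, -0.2, -0.1]
grip_width: 0.0003
```

```bash
python3 v.py pics/n5.png; python3 - <<'E'
from h import *
im,d=ctrl.read_camera("scene")
for n in ("square_lid","round_lid"):
  for q in ctrl.trace("scene",n)[:1]:
    m=cv2.erode(q["mask"].astype(np.uint8),np.ones((5,5)))>0; m&=d>0
    ys,xs=np.nonzero(m); W=pix2w("scene",ys,xs,d[m]); W=W[W[:,2]>.117]
    n_=np.linalg.svd(W-W.mean(0),full_matrices=0)[2][2]; print(n,q["p"],W.mean(0),n_,np.arccos(abs(n_[2])))
E
```

```text
10.2333 [0.63948806 0.01475809 0.23762978] [-0.02647444  0.67224961  0.06873159]
square_lid 0.82 [0.66510079 0.02350517 0.12352678] [-4.04508114e-03 -5.98849110e-04 -9.99991639e-01] 0.004089180219095278
round_lid 0.87 [0.5187861  0.07978158 0.12352861] [-0.00413629 -0.00120751 -0.99999072] 0.004308953247547989
```

View pics/n5.png

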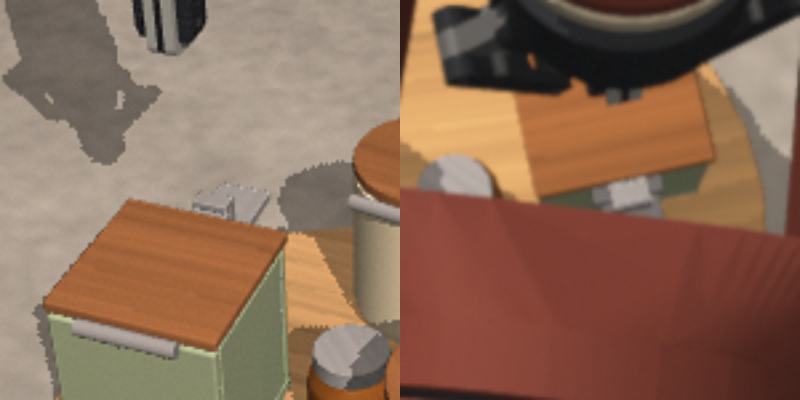

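The lid stays shut one second after release. Both lids are level to about 0.004 rad, and the gripper is well clear with no contact force.

```bash
python3 -c "
from bench import ctrl
print(ctrl.job_done())"
```

```text
the job is handed in; nothing more can be done
None
```

I opened the square caddy with its thumb latch, left the lid standing open for over three seconds, then pushed it down until it shut. The job was handed in at about 10.3 s on the robot's clock.

- **Open:** a plane fit on the camera depth gave 0.869 rad about 2.5 s after the lid popped. I started closing roughly a second after that.
- **Shut:** I pushed the outer face down and forward until it hit a hard stop at about 16 N. About a second after I let go, both the square and round lids measured about 0.004 rad, so the square lid held by itself.
- **Clearance:** the gripper ended about 0.1 m above the lid, with no contact force beyond sensor noise. The round caddy was not touched.

None of these checks failed or disagreed. The top camera was mostly blocked by the arm during the work, so the checks after the first measurements came from the scene camera. The hand-in reports no verdict.

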